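# Refit the vent cover of the bench dust extractor

### The job

Put the loose vent cover back on the bench dust extractor: with the cover tilted, hook its front lip fully into the slot under the hood, then swing the other end down until it snaps under the sprung catch and lies flat. The extractor's top is clamped up to a centimetre off each time, so find the slot by feel. Work gently, without forcing anything against the extractor, and leave the other things on the bench alone.

Things in the scene. Friction and masses are not known exactly. Their poses are not given: they have to be found in the camera images.
- extractor: Dust extractor: low white box fixed to the bench, 200 (x) x 124 (y) mm. Origin: centre of its underside; z up; yaw within 0.4 rad of 0: x points roughly away from the robot. On it a white cradle, 184 x 116 mm, with the cover's bay, hood, slot and catch, is clamped firmly at a setting that differs each time and no pose tells: up to 10 mm to -x or +x and 6 mm up or down. All sizes are for its middle setting.
- seat (a point): Middle of the cover's place, level with the ledges that carry it, for the cradle's middle setting: extractor frame (0, 0, 60) mm, axes as the extractor's. Bay: x = -60 to 62, y = -38.5 to 38.5 mm, rims at its sides and rear 65 mm high. Ledges 60 mm high: front x = -60 to -32, rear 44 to 62 mm; between them 10 mm deeper. Fitted, the cover's underside rests on the ledges.
- slot (a point): Middle of the slot's mouth for the cradle's middle setting: extractor frame (-60, 0, 64) mm, axes as the extractor's. The slot is in the upright face of the hood (x = -92 to -60, 80 mm high) and opens to +x: 51 mm wide (y), 8 mm high (60 to 68), 14 mm deep, its floor continues the front ledge. With the lip fully home the cover's front edge stops hard against the hood's face.
- catch (a joint): Black sprung catch at the bay's rear, 50 mm wide; in m: 0 = forward (rest, locked), to 0.009 pushed back to +x. Spring 2.7 N plus 0.9 N/mm. Its sloping nose (tip at x = 56, underside 66, top 82 mm high) yields to the cover's rear edge pressed down, then springs over it: takes about 10 to 18 N midway between fin and edge, then the cover stops hard. A cover with its lip home rests on the nose tilted 0.1 rad.
- cover_grip (a point): Centre of the grip fin of the loose grey vent cover (0.09 to 0.17 kg, lying on the bench, fin up). Plate 120 (x) x 72 (y) x 5 mm thick; fin on top of it 40 mm along x, 12 mm thick along y, 25 mm high. This point is (-12, 0, 17.5) mm from the middle of the plate's underside. z up out of the plate, -x towards the lip.
- cover_lip (a point): Middle of the lip's tip, at its underside: (-72, 0, 0) mm from the middle of the cover's underside, axes as the cover's. The lip is a tongue 12 mm long beyond the plate's front edge, 44 mm wide, 3.5 mm thick, flush with the plate's underside. It enters the slot with the cover tilted up to about 15 degrees, lip end down.
- cover_rear (a point): Middle of the cover's rear top edge: (60, 0, 5) mm from the middle of its underside, axes as the cover's. This edge goes under the catch. Between fin and this edge (x = 8 to 60 mm from the middle) the plate's top is bare, room for pressing.
- amber_bottle: Small brown medicine bottle, 34 mm across, 75 mm tall, standing between the work places; leave it alone. Origin at the middle of its underside.
- cream_jar: Small white lidded jar, 48 mm across, 50 mm tall; leave it alone. Origin at the middle of its underside.
- tall_bottle: Brown bottle, 52 mm across, 110 mm tall; leave it alone. Origin at the middle of its underside.
- big_jar: White lidded jar, 68 mm across, 75 mm tall; leave it alone. Origin at the middle of its underside.
- beaker: Glass beaker, 72 mm across, 95 mm tall; leave it alone. Origin at the middle of its underside.
- mortar: White ceramic mortar bowl, 100 mm across, 55 mm tall; leave it alone. Origin at the middle of its underside.
- spatula: Spatula lying on the bench, 180 mm long; leave it alone. Origin at the middle of its underside.
There are look-alikes about, which are no part of the job. Of the things shaped like the part that bears cover_grip, the grey one is meant.

How it is judged:
On the way, in this order (a step that is already met when the one before it is completed fails the run):
1. the lip is at the slot, at the ledge's height, with the cover tilted (more than about 3 degrees) (x of cover_lip in the frame of extractor below -0.058 m and z of cover_lip in the frame of extractor between 0.051 and 0.072 m and angle between the z axis of cover and the z axis of extractor, either way round above 0.05 rad), for 0.2 s.
2. the cover has snapped flat under the catch (x of cover_lip in the frame of extractor below -0.058 m and z of cover_lip in the frame of extractor between 0.051 and 0.072 m and angle between the z axis of cover and the z axis of extractor, either way round below 0.03 rad and z of cover_rear in the frame of extractor between 0.0565 and 0.0735 m and value of joint catch below 0.0015 m), for 0.2 s.
At the end, for the whole second after the job is handed in: The cover rests in its bay, let go: parallel to the extractor within 0.03 rad, lip tip beyond x = -58 mm and 51 to 72 mm high, rear top edge 56.5 to 73.5 mm high in the extractor's frame (this spans all cradle settings), the catch forward over it within 1.5 mm (all of step 2 and linear speed of cover below 0.01 m/s and contact force between the fingers and cover below 0.1 N); the robot touches nothing.
It fails at once if the cover is forced against the extractor with more than 35 N (contact force between cover and extractor above 35 N).
It fails at once if the robot pushes the extractor or its catch directly with more than 20 N (contact force between the arm and extractor above 20 N).
It fails at once if a bystander is moved more than 25 mm (distance of any of amber_bottle, cream_jar, tall_bottle, big_jar, beaker, mortar, spatula from where it was at the start of the episode above 0.025 m).
It also fails if it takes over 58 s, if anything falls off the work surface, if the arm or the gripper's body presses on something with over 40 N, if the wrist force passes 120 N, or if a joint passes its speed limit or range.

### The arm

A 6-joint arm with a two-finger parallel gripper is mounted at the origin on the work surface. World frame = base frame: x ahead of the robot, y to its left, z up, the work surface at z = 0. Lengths are in m, angles in rad, forces in N, time in s.
With the tool pointing down it reaches from about 0.275 to 0.875 m from the base axis. Payload 12.5 kg.
Tool frame: the origin (TCP) lies at the very end of the fingers, on their centre line; the grasp point (between the pads) lies 19 mm behind it; z points along the fingers, y is the line along which they close (so a half turn about z gives the same grasp; the last joint's range is limited). The gripper opens to 85 mm and grips with 20 to 120 N. Pads are 22 mm wide; open, the fingers measure 114 mm over their backs; the gripper's body (76 mm by 85 mm) begins 54 mm behind the grasp point. The pads swing forward as they close: fully open they stand 13 mm farther back than shut.
Start: joints at [-1.225, 0.351, 1.652, -0, 1.139, -0.085], TCP at [0.23, -0.5, 0.231] pointing down, gripper open.
Joint ranges: [-2.75, 2.75], [-0.79, 2.1], [0.01, 2.65], [-1.57, 4.71], [0.07, 3.14], [-2.87, 2.87]. Speed limits (rad/s): [2.22, 2.22, 2.79, 3.14, 3.14, 3.14].

### API

Orientations are given as a 3x3 rotation matrix whose columns are the frame's x, y, z axes.
In Python, from bench import manip gives the robot as it stands. Calls block until the motion is done:
- manip.move_ptp(position, orientation): joint-space move of the TCP to a pose.
- manip.move_l(position, attitude=None, max_speed=0.15): straight line of the TCP; attitude=None keeps the orientation; max_speed is the mean speed in m/s.
- manip.move_j(angles): joint-space move.
- manip.set_gripper(opening, effort=None): opening from 0.0 (shut) to 1.0 (fully open); effort is the grip in N (None keeps the last); returns when the fingers have stopped.
- manip.dwell(seconds).
- manip.inverse_kinematics(position, orientation): joint angles nearest the present ones, or None.
- manip.grab_frame(name): name is "side" or "top"; returns (picture, depth): 384x512x3 uint8, red, green, blue; 384x512 float32, m along the optical axis (not along the pixel's ray), 0 where there is no reading.
- manip.get_calibration(name): a dict with "camera_matrix" (3x3 intrinsics, pixels), "k1" (the pictures are not rectified: a ray, as slopes to the right and down, at radius r is drawn at 1 + k1 r^2 times it, then the intrinsics apply), "R" (3x3) and "t" (3): a world point X has camera coordinates R X + t. Camera axes: x right, y down, z forward; pixel columns grow to the right and rows downward; lengths in m; the calibration is good to about 2 mm. A picture is of the moment at which its call begins. get_calibration takes no time and is no camera call.
A pose or a line that the arm cannot do raises manip.Unreachable and nothing moves.
- manip.sign_off(): hands the job in; it is judged then, once.
Trained networks look in the newest picture that a camera, given by its name, has taken for a name from the list of things; names that differ only in an ending like _2 or _b are one class to them, and where a whole thing is asked for, a point or a joint stands for the part that bears it (a point fixed in the world has none). Each returns a list of dicts, best first, with "confidence" (0 to 1); they miss things now and then, are a little off and sometimes report something else, mostly with a low value. They report only what shows in the picture. A call takes as long as a camera call. They do not tell look-alikes from the thing itself.
- manip.look_for(camera, name): "at" ([x, y, z] in m, in world coordinates, good to about 4 mm: the middle of the surface that is visible of it).
Readings, each from a call of its own:
- manip.current_time(): time.
- manip.current_qpos(): joint angles.
- manip.current_joint_vel(): joint speeds.
- manip.current_joint_torque(): joint torques, N m.
- manip.current_ee_pos(): TCP position.
- manip.current_tcp_rot(): TCP orientation.
- manip.current_force(): force on the tool from outside, world axes, zero at the start.
- manip.current_ft_torque(): the same for the moment, N m.
- manip.current_grip_width(): opening from 0.0 (shut) to 1.0 (fully open).
- manip.current_grip_force(): force on a finger pad.
Only numpy, scipy, OpenCV 4.12 (cv2) and the standard library are available. Lean on these libraries where they do the work, as an engineer would, in place of code of your own. Each camera call takes 0.05 s, during which the arm holds its last target. There are 200 camera calls.

## Working session

There is one attempt and no reset: what is moved stays moved. The work goes in short steps, each a Python script; the robot and the scene stay as the last script left them, time stands still between calls to the robot, and variables do not carry over. Pictures are saved under pics/ and viewed, at most 10 in all, crops included, and the job is handed in when it is done.

```bash
mkdir -p pics; ls; python3 - <<'E'
from bench import manip
import cv2, numpy as np
for c in("top","side"):
    im,d=manip.grab_frame(c); cv2.imwrite(f"pics/{c}0.png",im[:,:,::-1]); np.savez(f"{c}0.npz",im=im,d=d)
    k=manip.get_calibration(c); print(c,k)
    for n in("extractor","cover_grip","catch","amber_bottle"):
        print(n,[(np.round(r["at"],3),round(r["confidence"],2)) for r in manip.look_for(c,n)])
print(manip.current_time(),manip.current_force())
E
```

```text
pics
top {'camera_matrix': array([[354.87106939,   0.        , 263.34111631],
       [  0.        , 354.87106939, 190.63276422],
       [  0.        ,   0.        ,   1.        ]]), 'k1': -0.05932336819674175, 'R': array([[ 0.02857662, -0.99953518, -0.01062096],
       [-0.99113161, -0.0269537 , -0.13012158],
       [ 0.12977482,  0.0142452 , -0.99144116]]), 't': array([-0.02490494,  0.61867749,  1.10309288])}
extractor [(array([ 0.539, -0.158,  0.065]), 0.88)]
cover_grip [(array([0.731, 0.237, 0.005]), 0.85), (array([0.553, 0.202, 0.004]), 0.73)]
catch [(array([ 0.603, -0.145,  0.08 ]), 0.38), (array([0.552, 0.202, 0.005]), 0.34)]
amber_bottle [(array([0.517, 0.443, 0.023]), 0.65), (array([ 0.504, -0.008,  0.05 ]), 0.61)]
side {'camera_matrix': array([[431.70816526,   0.        , 256.47741091],
       [  0.        , 431.70816526, 188.71344317],
       [  0.        ,   0.        ,   1.        ]]), 'k1': 0.04505737684373065, 'R': array([[-0.71801345, -0.6960286 ,  0.00093366],
       [-0.53642757,  0.5525155 , -0.63794364],
       [ 0.44351116, -0.45855296, -0.77008249]]), 't': array([0.42609104, 0.34988418, 1.0013784 ])}
extractor [(array([ 0.526, -0.14 ,  0.061]), 0.58)]
cover_grip [(array([0.728, 0.243, 0.007]), 0.93), (array([0.548, 0.214, 0.004]), 0.82)]
catch [(array([ 0.603, -0.142,  0.085]), 0.64)]
amber_bottle [(array([0.49 , 0.001, 0.044]), 0.8), (array([ 0.6  , -0.144,  0.082]), 0.22)]
0.5 [ 0.24686596 -0.02740409  0.45207836]
```

View pics/top0.png

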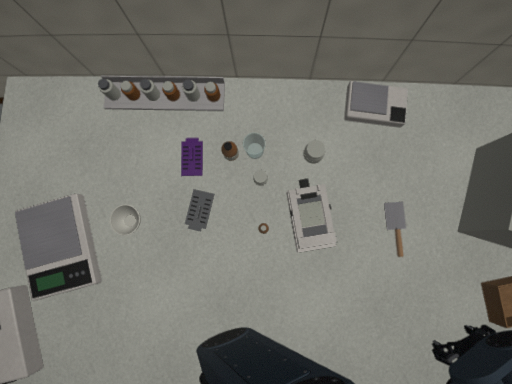

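View pics/side0.png

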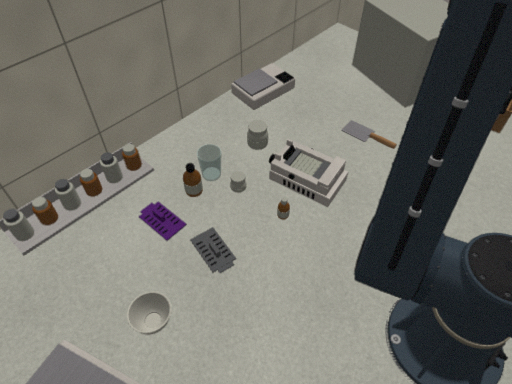

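The top view shows the grey cover at about (200,210), lip end toward the robot at (195,228). The purple one at (192,157) is the look-alike. The extractor is at (312,217) with its catch at (304,184), and the small amber bottle is at (263,228). Next I'll measure poses from the depth data.

```bash
cat > h.py <<'E'
import numpy as np, cv2
from bench import manip
def cloud(c,d):
    k=manip.get_calibration(c); v,u=np.mgrid[0:384,0:512]
    p=cv2.undistortPoints(np.stack([u.ravel(),v.ravel()],1).astype(float)[:,None],k["camera_matrix"],np.array([k["k1"],0,0,0.]))[:,0]
    z=d.ravel()[:,None]; X=np.hstack([p*z,z]); return ((X-k["t"])@k["R"]).reshape(384,512,3)
def proj(c,X):
    k=manip.get_calibration(c)
    return cv2.projectPoints(np.asarray(X,float).reshape(-1,1,3),cv2.Rodrigues(k["R"])[0],k["t"],k["camera_matrix"],np.array([k["k1"],0,0,0.]))[0][:,0]
E
python3 - <<'E'
from h import *
for c in("top","side"):
    f=np.load(f"{c}0.npz"); P=cloud(c,f["d"]); im=f["im"].astype(int)
    fl=(abs(P[...,0]-.5)<.25)&(abs(P[...,1])<.35)&(abs(P[...,2])<.015)
    print(c,"bench z med/std",np.median(P[fl][:,2]),P[fl][:,2].std())
    # extractor
    m=(abs(P[...,0]-.53)<.14)&(abs(P[...,1]+.15)<.10)&(P[...,2]>.045)&(P[...,2]<.1)
    r=cv2.minAreaRect(P[m][:,:2].astype(np.float32)); print("ext",m.sum(),r)
    h=np.histogram(P[m][:,2],bins=np.arange(.045,.1,.003)); print(list(zip(h[1].round(3),h[0])))
    # cover
    sat=im.max(2)-im.min(2); br=im.mean(2)
    m=(abs(P[...,0]-.55)<.10)&(abs(P[...,1]-.205)<.09)&(abs(P[...,2])<.05)
    m&=((br<140)&(sat<40))
    cm=cv2.morphologyEx(m.astype(np.uint8),cv2.MORPH_OPEN,np.ones((2,2)));n,l,s,_=cv2.connectedComponentsWithStats(cm)
    m=l==1+s[1:,4].argmax(); q=P[m]
    r=cv2.minAreaRect(q[:,:2].astype(np.float32)); print("cov",m.sum(),r,q.mean(0))
    w,V=np.linalg.eigh(np.cov(q[:,:2].T)); print("axis",np.degrees(np.arctan2(V[1,1],V[0,1])))
    fin=q[q[:,2]>.015]; print("fin",len(fin),fin.mean(0) if len(fin) else "")
    if len(fin)>5:
        w,V=np.linalg.eigh(np.cov(fin[:,:2].T)); print("axis",np.degrees(np.arctan2(V[1,1],V[0,1])),np.percentile(fin[:,2],[10,50,90]))
im=cv2.imread("pics/side0.png"); a=cv2.resize(im[130:210,255:365],None,fx=7,fy=7,interpolation=2)
cv2.imwrite("pics/ext.png",a)
im=cv2.imread("pics/top0.png");b=cv2.resize(im[180:240,175:225],None,fx=7,fy=7,interpolation=2)
im=cv2.imread("pics/side0.png");e=cv2.resize(im[220:280,185:240],None,fx=7,fy=7,interpolation=2)
cv2.imwrite("pics/cov.png",np.hstack([b,e]))
E
```

```text
top bench z med/std -0.001229363938791733 0.002506270654971247
ext 2279 ((0.5412421822547913, -0.16155306994915009), (0.18445700407028198, 0.1283702850341797), 11.11625862121582)
[(np.float64(0.045), np.int64(3)), (np.float64(0.048), np.int64(14)), (np.float64(0.051), np.int64(95)), (np.float64(0.054), np.int64(246)), (np.float64(0.057), np.int64(226)), (np.float64(0.06), np.int64(142)), (np.float64(0.063), np.int64(264)), (np.float64(0.066), np.int64(398)), (np.float64(0.069), np.int64(294)), (np.float64(0.072), np.int64(87)), (np.float64(0.075), np.int64(19)), (np.float64(0.078), np.int64(45)), (np.float64(0.081), np.int64(192)), (np.float64(0.084), np.int64(196)), (np.float64(0.087), np.int64(45)), (np.float64(0.09), np.int64(12)), (np.float64(0.093), np.int64(1)), (np.float64(0.096), np.int64(0))]
cov 1458 ((0.5442788004875183, 0.13934648036956787), (0.17039363086223602, 0.3150101900100708), 4.165852069854736) [0.53977896 0.22171065 0.00470591]
axis 143.28802139241324
fin 57 [0.5426451  0.19381183 0.08796873]
axis 71.52654870473629 [0.02377872 0.0284276  0.03206381]
side bench z 
[... 379 characters left out ...]
, (np.float64(0.063), np.int64(168)), (np.float64(0.066), np.int64(253)), (np.float64(0.069), np.int64(344)), (np.float64(0.072), np.int64(266)), (np.float64(0.075), np.int64(66)), (np.float64(0.078), np.int64(41)), (np.float64(0.081), np.int64(67)), (np.float64(0.084), np.int64(227)), (np.float64(0.087), np.int64(140)), (np.float64(0.09), np.int64(34)), (np.float64(0.093), np.int64(11)), (np.float64(0.096), np.int64(1))]
cov 1220 ((0.3192107677459717, 0.3429124355316162), (0.10585975646972656, 0.6874083876609802), 59.610816955566406) [0.54698985 0.20792478 0.00985899]
axis 157.09399188334535
fin 94 [0.52940668 0.21881818 0.05921322]
axis 144.67187185997267 [0.02008315 0.03053717 0.03354292]
```

View pics/ext.png

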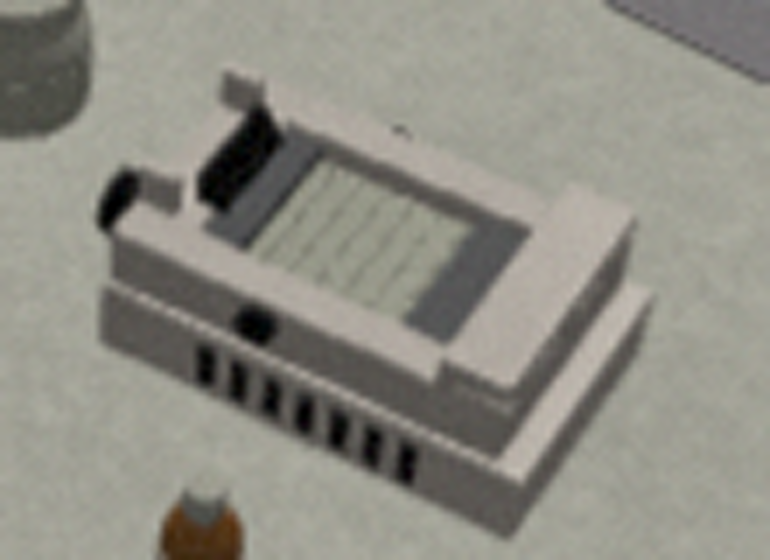

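View pics/cov.png

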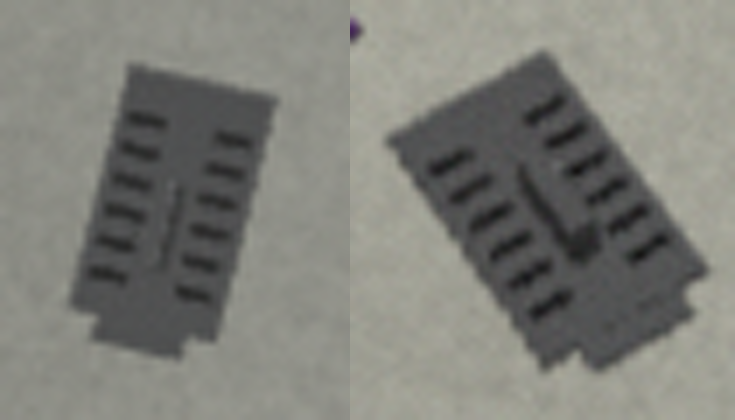

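The crops show the outlines clearly. In the left crop the cover's rear corners are at (128,64) and (279,97), its front corners at (68,304) and (217,342), and its lip corners at (90,338) and (182,360). The side crop shows the same corners. On the extractor the hood top, ledges, black catch and base edges are all readable, so I'll fit poses by reprojection.

```bash
python3 - <<'E'
from h import *
from scipy.optimize import least_squares
def un(pts,ox,oy,s=7): return (np.array(pts,float)+.5)/s-.5+[ox,oy]
M=np.array([[60,36,5],[60,-36,5],[-60,36,5],[-60,-36,5],[-72,22,3.5],[-72,-22,3.5]])/1e3
T=un([[128,64],[279,97],[68,304],[217,342],[90,340],[182,360]],175,180)
S=un([[388,138],[545,50],[545,372],[709,268],[598,372],[693,315]],185-50,220)
def pose(p): c,s=np.cos(p[2]),np.sin(p[2]); return M@np.array([[c,-s,0],[s,c,0],[0,0,1]]).T+[p[0],p[1],0]
for nm,w in(("top",[1,0]),("side",[0,1]),("both",[1,1])):
    f=lambda p:np.hstack([w[0]*(proj("top",pose(p))-T).ravel(),w[1]*(proj("side",pose(p))-S).ravel()])
    r=least_squares(f,[.55,.2,-.2],x_scale=.01); print(nm,r.x.round(4),np.sqrt(np.mean(r.fun**2)))
print(r.fun.round(1))
im=cv2.imread("pics/top0.png");b=cv2.resize(im[172:260,275:350],None,fx=6.5,fy=6.5,interpolation=2)
cv2.imwrite("pics/extt.png",b)
E
```

```text
top [ 0.559   0.2034 -0.1979] 0.18323018487753145
side [ 0.559   0.204  -0.1976] 0.23080342748057756
both [ 0.559   0.2038 -0.1978] 0.3007604360243806
[ 0.3 -0.3 -0.4 -0.2 -0.1  0.5 -0.3  0.   0.1 -0.1 -0.2  0.1 -0.3  0.1
  0.2  0.1  0.  -0.7  0.3  0.2 -0.4  0.2  0.5 -0.2]
```

View pics/extt.png

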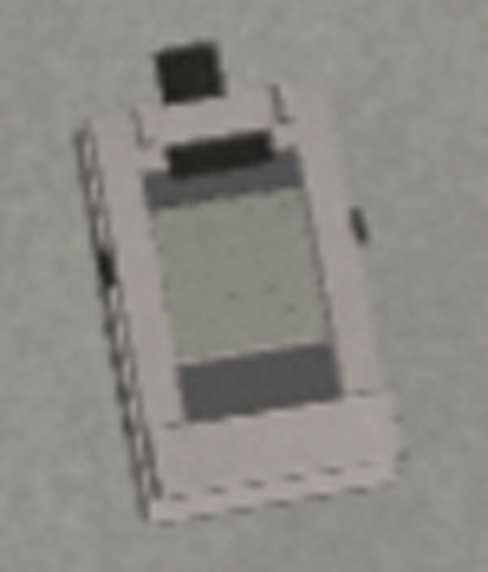

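The top crop shows the front ledge edge at (178,367)–(333,345), the rear ledge edge at (152,207)–(308,187), the hood junction at (188,422)–(345,395) and the hood front at (160,500)–(395,475).

```bash
python3 - <<'E'
from h import *
from scipy.optimize import least_squares
def un(pts,ox,oy,s): return (np.array(pts,float)+.5)/s-.5+[ox,oy]
# rows: x,y,z(mm), px,py, cradle?
Tm=np.array([[-32,38.5,60,178,367],[-32,-38.5,60,333,345],[44,38.5,60,152,208],[44,-38.5,60,308,187],[-60,38.5,70,188,422],[-60,-38.5,70,343,397],[-92,58,80,160,500],[-92,-58,80,396,477]],float)
Sm=np.array([[-60,-58,80,575,183],[-92,-58,80,637,208],[-92,58,80,515,390],[-60,58,80,445,350],[-32,-38.5,60,475,224],[44,-38.5,60,325,155],[92,58,65,112,225]],float)
Sb=np.array([[-100,62,0,510,538],[100,62,0,100,345],[-100,62,-1,522,482],[-100,-62,-1,655,297],[100,62,-1,100,287]],float)
Tt=un(Tm[:,3:],275,172,6.5);St=un(Sm[:,3:],255,130,7);Sbt=un(Sb[:,3:],255,130,7)
def tf(M,p): c,s=np.cos(p[2]),np.sin(p[2]); return M@np.array([[c,-s,0],[s,c,0],[0,0,1]]).T+[p[0],p[1],0]
def res(p,w=(1,1)):
    d=np.array([p[3],0,p[4]]); B=Sb[:,:3]/1e3; B=B.copy(); B[B[:,2]<0,2]=p[5]
    return np.hstack([w[0]*(proj("top",tf(Tm[:,:3]/1e3+d,p))-Tt).ravel(),w[1]*(proj("side",tf(Sm[:,:3]/1e3+d,p))-St).ravel(),.7*w[1]*(proj("side",tf(B,p))-Sbt).ravel(),[0 if w[1] else p[3]*1000, 0 if w[1] else p[4]*1e3]])
for w in((1,1),(1,0),(0,1)):
    r=least_squares(res,[.54,-.16,.14,0,0,.04],args=(w,),x_scale=.01,loss="soft_l1"); p=r.x
    print(w,p.round(4),np.sqrt(np.mean(r.fun**2)),"seat",tf(np.array([[p[3],0,.06+p[4]]]),p).round(4))
    if w==(1,1): print(res(p).reshape(-1,2).round(1).tolist())
E
```

```text
(1, 1) [ 0.536  -0.1627  0.1853  0.0047  0.0068  0.0395] 0.7147026959890378 seat [[ 0.5406 -0.1619  0.0668]]
[[-0.4, -0.1], [0.1, -0.6], [-0.5, 0.3], [-0.3, -0.3], [-0.1, 0.4], [0.7, 0.3], [-0.0, -0.1], [1.3, -2.6], [-0.3, -0.2], [0.9, 0.6], [-0.4, 0.3], [-0.8, 1.1], [1.5, -1.1], [0.4, -1.4], [0.3, 0.6], [-0.2, 0.9], [-0.2, -0.1], [-0.1, 0.6], [0.2, -0.1], [0.0, -0.4], [0.0, 0.0]]
(1, 0) [ 0.5402 -0.1633  0.1607 -0.     -0.      0.04  ] 0.38639928031574194 seat [[ 0.5402 -0.1633  0.06  ]]
(0, 1) [ 0.5382 -0.1654  0.2004  0.0049  0.0027  0.0354] 0.4452648055392506 seat [[ 0.543  -0.1644  0.0627]]
```

The yaw estimates disagree (0.16 to 0.20), so I'll refine it with sub-pixel line fits on the ledge and rim edges.

```bash
python3 - <<'E'
from h import *
def back(c,uv,z):
    k=manip.get_calibration(c); p=cv2.undistortPoints(np.array(uv,float)[:,None],k["camera_matrix"],np.array([k["k1"],0,0,0.]))[:,0]
    d=np.hstack([p,np.ones((len(p),1))])@k["R"]; C=-k["R"].T@k["t"]; return C+d*((z-C[2])/d[:,2])[:,None]
# warp both images to ortho plane at z, in frame rotated 0.18 about (0.5406,-0.162); 0.5 mm/px
yaw0=.18; cx,cy=.5406,-.162; c_,s_=np.cos(yaw0),np.sin(yaw0)
def ortho(c,z):
    gx=np.arange(110,-110,-.5)/1e3; gy=np.arange(70,-70,-.5)/1e3
    X,Y=np.meshgrid(gx,gy,indexing="ij"); W=np.stack([cx+c_*X-s_*Y,cy+s_*X+c_*Y,np.full_like(X,z)],-1)
    uv=proj(c,W).reshape(*X.shape,2).astype(np.float32); im=np.load(c+"0.npz")["im"].mean(2).astype(np.float32)
    return gx,gy,cv2.remap(im,uv[...,0],uv[...,1],cv2.INTER_CUBIC)
def edge(c,z,along,rng,guess,win,step):
    gx,gy,I=ortho(c,z); 
    if along=="x": a,b=gx,gy
    else: a,b=gy,gx; I=I.T
    A=[];B=[]
    for i,v in enumerate(a):
        if not rng[0]<=v<=rng[1]: continue
        j=np.where(abs(b-guess)<win)[0]; g=abs(np.gradient(cv2.GaussianBlur(I[i:i+1],(0,0),1.5)[0]))[j]
        g=g*(g>g.max()*.5); A.append(v);B.append((g*b[j]).sum()/g.sum())
    A=np.array(A);B=np.array(B)
    for _ in range(3):
        q=np.polyfit(A,B,1);e=B-np.polyval(q,A);k=abs(e)<max(2*e.std(),1e-4);A,B=A[k],B[k]
    yaw=yaw0+(q[0] if along=="x" else -q[0])
    print(c,along,guess,"pos@0 %.4f yaw %.4f sd %.2fmm n%d"%(q[1],yaw,e.std()*1e3,len(A)))
for zc in(.064,):
  for c in("top","side"):
    edge(c,zc,"y",(-.03,.03),-.032,.008,0)
    edge(c,zc,"y",(-.03,.03),.044,.008,0)
    edge(c,zc,"y",(-.03,.03),-.060,.008,0)
    edge(c,zc+.005,"x",(-.056,-.034),.0385,.008,0)
    edge(c,zc,"x",(-.056,-.034),-.0385,.008,0)
    edge(c,zc,"x",(-.05,.05),-.0385,.008,0)
    edge(c,zc+.005,"x",(-.05,.05),.0385,.008,0)
    edge(c,zc+.005,"x",(-.05,.08),.058,.006,0)
    edge(c,zc+.005,"x",(-.05,.08),-.058,.006,0)
    edge(c,zc+.02,"y",(-.05,.05),-.092,.006,0)
out=[]
for c in("top","side"):
    gx,gy,I=ortho(c,.064); out.append(I)
cv2.imwrite("pics/ortho.png",np.hstack(out))
E
```

```text
top y -0.032 pos@0 -0.0319 yaw 0.1972 sd 0.34mm n117
top y 0.044 pos@0 0.0439 yaw 0.1973 sd 0.38mm n101
top y -0.06 pos@0 -0.0598 yaw 0.1983 sd 0.50mm n121
top x 0.0385 pos@0 0.0388 yaw 0.1880 sd 0.23mm n38
top x -0.0385 pos@0 -0.0376 yaw 0.2069 sd 0.07mm n35
top x -0.0385 pos@0 -0.0391 yaw 0.1846 sd 0.69mm n183
top x 0.0385 pos@0 0.0390 yaw 0.1961 sd 0.53mm n165
top x 0.058 pos@0 0.0599 yaw 0.1771 sd 0.48mm n220
top x -0.058 pos@0 -0.0572 yaw 0.1944 sd 0.80mm n221
top y -0.092 pos@0 -0.0922 yaw 0.1941 sd 0.40mm n162
side y -0.032 pos@0 -0.0292 yaw 0.2039 sd 0.45mm n109
side y 0.044 pos@0 0.0429 yaw 0.1939 sd 0.18mm n113
side y -0.06 pos@0 -0.0532 yaw 0.1869 sd 0.12mm n115
side x 0.0385 pos@0 0.0342 yaw 0.1401 sd 0.27mm n40
side x -0.0385 pos@0 -0.0484 yaw 0.0817 sd 0.98mm n39
side x -0.0385 pos@0 -0.0408 yaw 0.2101 sd 2.10mm n186
side x 0.0385 pos@0 0.0365 yaw 0.1983 sd 0.49mm n180
side x 0.058 pos@0 0.0566 yaw 0.1946 sd 0.41mm n223
side x -0.058 pos@0 -0.0602 yaw 0.2063 sd 0.95mm n226
side y -0.092 pos@0 -0.0899 yaw 0.1861 sd 0.41mm n168[ WARN:0@0.813] global loadsave.cpp:1063 imwrite_ Unsupported depth image for selected encoder is fallbacked to CV_8U.
```

View pics/ortho.png

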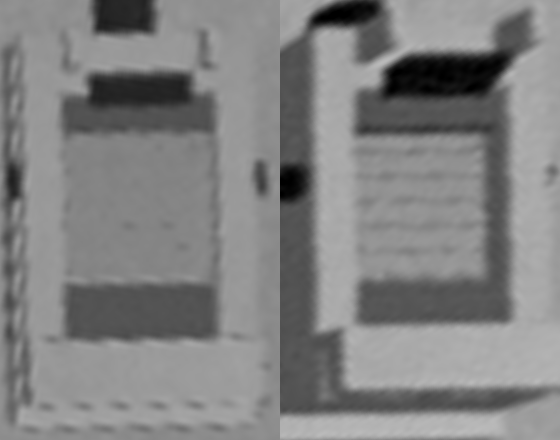

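Yaw is 0.195 rad from the fits. The seat is at about (0.5406, -0.1623), and depth puts the ledge near z = 0.0645. The ortho view shows the ledges at rows 285–340 and 95–130, consistent with that. Next I'll plan the grasp and check reach.

```bash
cat >> h.py <<'E'
from scipy.spatial.transform import Rotation as Ro
YE=.195; S=np.array([.5406,-.1623,.0645])           # seat estimate
ZT=.0095                                             # TCP height over cover underside
FL=np.diag([-1.,1,-1])                               # option A tool in cover frame
FB=np.diag([1.,-1,-1])
def covR(yaw,th): return Ro.from_euler("ZY",[yaw,-th]).as_matrix()
def tcp(pos,R,F): return pos+R@np.array([-.012,0,ZT]), R@F
def tcp_lip(x,z,th,F,y=0.,yaw=YE):
    """TCP pose for lip tip underside at seat-frame (x,y,z)"""
    R=covR(yaw,th); tip=S+Ro.from_euler("z",YE).as_matrix()@np.array([x,y,z])
    return tcp(tip+R@np.array([.072,0,0]),R,F)
CP=np.array([.559,.2038,0]); CY=-.1978
E
python3 - <<'E'
from h import *
print(manip.current_tcp_rot().round(2).tolist())
for F in(FL,FB):
    for p in(tcp(CP,covR(CY,0),F),tcp(CP+[0,0,.16],covR(CY,0),F),tcp_lip(-.048,.1,.24,F),tcp_lip(-.048,.005,.24,F),tcp_lip(-.072,0,.1,F)):
        q=manip.inverse_kinematics(*p); print(p[0].round(3),None if q is None else np.round(q,2))
E
```

```text
[[0.91, 0.42, -0.0], [0.42, -0.91, 0.0], [-0.0, -0.0, -1.0]]
[0.547 0.206 0.009] [ 0.28  0.72  1.69 -0.    0.73 -1.09]
[0.547 0.206 0.17 ] [ 0.28  0.48  1.62 -0.    1.04 -1.09]
[ 0.548 -0.161  0.188] [-0.43  0.35  1.79  0.19  0.81 -2.32]
[ 0.548 -0.161  0.093] [-0.43  0.5   1.86  0.25  0.61 -2.39]
[ 0.528 -0.165  0.08 ] [-0.41  0.53  1.82  0.09  0.71 -2.24]
[0.547 0.206 0.009] [ 0.28  0.72  1.69 -0.    0.73  2.05]
[0.547 0.206 0.17 ] [ 0.28  0.48  1.62 -0.    1.04  2.05]
[ 0.548 -0.161  0.188] [-0.43  0.35  1.79  0.19  0.81  0.82]
[ 0.548 -0.161  0.093] [-0.43  0.5   1.86  0.25  0.61  0.75]
[ 0.528 -0.165  0.08 ] [-0.41  0.53  1.82  0.09  0.71  0.9 ]
```

```bash
python3 - <<'E'
from h import *
F=FB
manip.set_gripper(.5)
manip.move_ptp(*tcp(CP+[0,0,.12],covR(CY,0),F)); 
manip.move_l(tcp(CP+[0,0,.015],covR(CY,0),F)[0],max_speed=.2)
manip.move_l(tcp(CP,covR(CY,0),F)[0],max_speed=.03); print(manip.current_force().round(2))
manip.set_gripper(0,effort=60); print(manip.current_grip_width(),manip.current_grip_force(),manip.current_time())
manip.move_l(tcp(CP+[0,0,.16],covR(CY,0),F)[0],max_speed=.25)
print(manip.current_force().round(2),manip.current_ft_torque().round(3),manip.current_grip_width(),manip.current_time())
manip.move_ptp(*tcp_lip(-.048,.10,.24,F))
manip.dwell(.2)
print(manip.current_ee_pos().round(4),tcp_lip(-.048,.10,.24,F)[0].round(4),manip.current_force().round(2),manip.current_ft_torque().round(3),manip.current_time())
for c in("top","side"):
    im,d=manip.grab_frame(c); np.savez(c+"1.npz",im=im,d=d)
    R=covR(YE,.24); tip=S+Ro.from_euler("z",YE).as_matrix()@np.array([-.048,0,.1])
    M=np.array([[0,22,3.5],[0,-22,3.5],[12,36,5],[12,-36,5],[132,36,5],[132,-36,5]])/1e3
    uv=proj(c,tip+M@R.T); o=im[:,:,::-1].copy()
    u0,v0=(uv.mean(0)-[40,40]).astype(int); b=cv2.resize(o[v0:v0+85,u0:u0+85],None,fx=6,fy=6,interpolation=2)[:500,:400*2]
    for p in uv: cv2.circle(b,tuple(((p-[u0,v0]+.5)*6-.5).astype(int)),2,(0,0,255),-1)
    cv2.imwrite(f"pics/h_{c}.png",b)
a=[cv2.imread(f"pics/h_{c}.png")[:, :400] if 0 else cv2.resize(cv2.imread(f"pics/h_{c}.png"),(400,400)) for c in("top","side")]
cv2.imwrite("pics/held.png",np.hstack(a))
E
```

```text
[-0.55 -0.02 -1.04]
0.12265690725634519 60.35722732543945 5.45
[ 0.33 -0.26 -1.65] [ 0.017  0.056 -0.053] 0.1272462984750028 6.2417
[ 0.5487 -0.16    0.1878] [ 0.5485 -0.1607  0.188 ] [-0.12 -0.06 -1.52] [-0.037  0.125 -0.062] 7.8167
```

View pics/held.png

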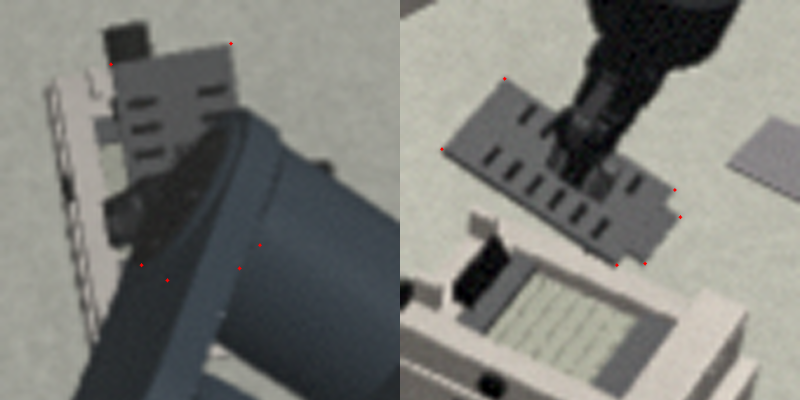

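The red predicted corners sit on the cover's actual corners in both views, within a pixel, so the grasp is as planned. Now I'll probe down for the front ledge.

```bash
python3 - <<'E'
from h import *
F=FB
manip.move_l(tcp_lip(-.048,.012,.24,F)[0],max_speed=.15); manip.dwell(.2)
f0=np.mean([manip.current_force() for _ in range(3)],0); print(f0.round(2),manip.current_ft_torque().round(2),manip.current_time())
for z in np.arange(.011,-.008,-.001):
    manip.move_l(tcp_lip(-.048,z,.24,F)[0],max_speed=.02); manip.dwell(.05)
    f=manip.current_force()-f0; print(round(z,4),f.round(2),manip.current_ft_torque().round(2),manip.current_ee_pos().round(4),round(manip.current_time(),2))
    if np.linalg.norm(f)>2: break
E
```

```text
[-0.79  0.37 -1.45] [-0.07  0.17 -0.04] 8.85
0.011 [ 1.48 -0.51  1.04] [-0.04  0.18  0.02] [ 0.5485 -0.1607  0.0991] 9.15
0.01 [ 0.91 -0.88 -0.21] [-0.08  0.12 -0.01] [ 0.5484 -0.1607  0.0979] 9.45
0.009 [ 0.18  0.42 -0.08] [-0.01  0.22 -0.03] [ 0.5485 -0.1607  0.0969] 9.75
0.008 [ 1.08 -0.13  0.1 ] [-0.03  0.16 -0.01] [ 0.5485 -0.1608  0.0959] 10.05
0.007 [0.16 0.42 0.43] [-0.04  0.17 -0.06] [ 0.5485 -0.1607  0.095 ] 10.35
0.006 [-0.27 -0.72 -0.56] [-0.05  0.14  0.  ] [ 0.5485 -0.1608  0.094 ] 10.65
0.005 [ 0.95 -0.2   0.36] [-0.02  0.21  0.03] [ 0.5484 -0.1608  0.0929] 10.95
0.004 [-0.1   0.31  0.47] [-0.07  0.17  0.04] [ 0.5485 -0.1608  0.092 ] 11.25
0.003 [1.3  0.41 0.23] [-0.02  0.22 -0.03] [ 0.5484 -0.1608  0.0909] 11.55
0.002 [ 1.42 -1.28 -0.02] [-0.03  0.17 -0.07] [ 0.5485 -0.1607  0.09  ] 11.85
0.001 [ 0.18 -0.23  0.82] [-0.03  0.15 -0.05] [ 0.5486 -0.1608  0.0891] 12.15
-0.0 [-0.3   1.43  6.67] [ 0.1   0.43 -0.05] [ 0.5489 -0.1608  0.0886] 12.45
```

```bash
python3 - <<'E'
from h import *
F=FB; ex=np.array([np.cos(YE),np.sin(YE)])
def step(x,z,v=.03,n=4):
    manip.move_l(tcp_lip(x,z,.24,F)[0],max_speed=v); fs=[]
    for _ in range(n): manip.dwell(.03); fs.append(manip.current_force())
    return np.mean(fs,0)
f0=step(-.048,.0015); print(f0.round(2))
f0=step(-.054,.0015);print(f0.round(2))
for x in list(np.arange(-.056,-.0685,-.002))+list(np.arange(-.069,-.077,-.001)):
    f=step(x,.0015)-f0; print(round(x,4),"fx",(f[:2]@ex).round(2),"fy",(f[1]*ex[0]-f[0]*ex[1]).round(2),"fz",f[2].round(2),manip.current_ee_pos().round(4),round(manip.current_time(),2))
    if np.linalg.norm(f)>4: break
E
```

```text
[ 0.02  0.05 -1.51]
[-0.    0.37 -1.73]
-0.056 fx 0.49 fy -0.47 fz 0.18 [ 0.5407 -0.1623  0.0895] 13.7
-0.058 fx 0.34 fy -0.63 fz -0.02 [ 0.5387 -0.1627  0.0895] 14.08
-0.06 fx 0.09 fy -0.25 fz 0.85 [ 0.5367 -0.1631  0.0895] 14.47
-0.062 fx 0.28 fy -0.26 fz 0.56 [ 0.5347 -0.1635  0.0895] 14.85
-0.064 fx 0.13 fy -0.08 fz 0.3 [ 0.5328 -0.1639  0.0895] 15.23
-0.066 fx 0.34 fy -0.75 fz -0.37 [ 0.5308 -0.1643  0.0895] 15.62
-0.068 fx 0.1 fy 0.0 fz 0.68 [ 0.5289 -0.1647  0.0895] 16.0
-0.069 fx 0.15 fy 0.02 fz 0.76 [ 0.5279 -0.1648  0.0895] 16.38
-0.07 fx 4.79 fy 0.3 fz -0.46 [ 0.5272 -0.1651  0.0897] 16.77
```

The lip went into the slot and stops on the face at tip x = -70 mm, as predicted. Now I'll swing the cover down onto the nose.

```bash
python3 - <<'E'
from h import *
F=FB; ex=np.array([np.cos(YE),np.sin(YE)])
f0=np.array([0,0.1,-1.6])
for th in(.24,.20,.16,.135,.12,.11,.10,.09):
    x=-.0591-.012*np.cos(th)+.005*np.sin(th); p,R=tcp_lip(x,.0013,th,F)
    manip.move_l(p,R,max_speed=.03); fs=[]
    for _ in range(4): manip.dwell(.03); fs.append(manip.current_force())
    f=np.mean(fs,0)-f0; print(th,"fx",(f[:2]@ex).round(2),"fz",f[2].round(2),manip.current_ft_torque().round(2),round(manip.current_time(),2))
    if np.linalg.norm(f)>4: break
E
```

```text
0.24 fx 3.04 fz 1.07 [ 0.06 -0.36 -0.08] 17.15
0.2 fx 3.28 fz 0.81 [ 0.16 -0.53 -0.03] 17.53
0.16 fx 3.72 fz 1.51 [ 0.08 -0.67 -0.02] 17.92
```

```bash
python3 - <<'E'
from h import *
F=FB; ex=np.array([np.cos(YE),np.sin(YE)])
f0=np.array([0,0.1,-1.6])
for th in(.16,.135,.12,.11,.10,.09):
    x=-.0587-.012*np.cos(th)+.005*np.sin(th); p,R=tcp_lip(x,.0010,th,F)
    manip.move_l(p,R,max_speed=.03); fs=[]
    for _ in range(4): manip.dwell(.03); fs.append(manip.current_force())
    f=np.mean(fs,0)-f0; print(th,"fx",(f[:2]@ex).round(2),"fz",f[2].round(2),manip.current_ft_torque().round(2),round(manip.current_time(),2))
    if np.linalg.norm(f)>5: break
E
```

```text
0.16 fx 2.15 fz 2.44 [-0.06 -0.13 -0.08] 18.3
0.135 fx 1.27 fz 2.54 [-0.12 -0.16 -0.04] 18.68
0.12 fx 0.95 fz 2.71 [-0.1  -0.06  0.01] 19.07
0.11 fx 0.83 fz 2.73 [-0.07 -0.04 -0.03] 19.45
0.1 fx -0.45 fz 4.24 [-0.06  0.11  0.  ] 19.83
0.09 fx -2.37 fz 7.95 [ 0.03  0.23 -0.  ] 20.22
```

The nose contact came at 0.10 rad, as described. I'll release here, then press with the closed fingertips.

```bash
python3 - <<'E'
from h import *
F=FB
th=.1; x=-.0587-.012*np.cos(th)+.005*np.sin(th); p,R=tcp_lip(x,.001,th,F)
manip.move_l(p,R,max_speed=.03)
manip.set_gripper(.4); print(manip.current_time(),manip.current_grip_force())
manip.move_l(p-R[:,2]*.05,max_speed=.12)
manip.set_gripper(0)
Rv=covR(YE,0)@F; Z=Ro.from_euler("z",YE).as_matrix()
P=lambda z:S+Z@np.array([.031,0,z])
manip.move_l(P(.05),Rv,max_speed=.12); manip.dwell(.1); 
im,d=manip.grab_frame("side"); cv2.imwrite("pics/rest.png",cv2.resize(im[120:220,245:375,::-1],None,fx=5,fy=5,interpolation=2))
print(manip.current_force(),manip.current_time())
E
```

```text
20.8167 0.0
[-0.05203227  0.1148292   0.53162712] 22.525
```

View pics/rest.png

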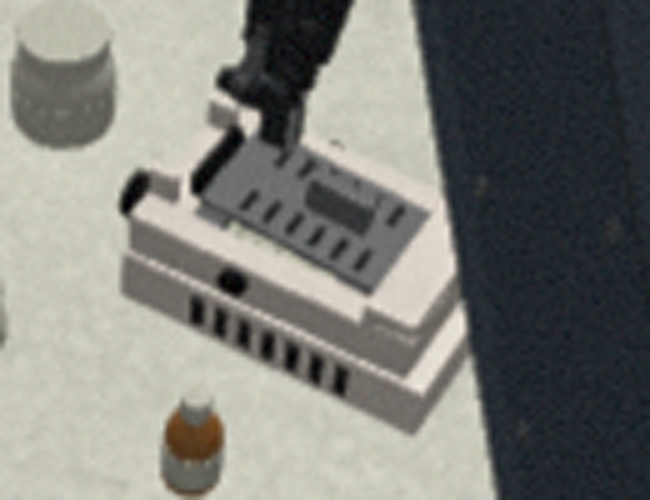

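The picture shows the cover resting tilted, with its front edge against the hood at about (400,250) and its rear on the catch near (220,165). The fingers are above its bare part. Pressing now.

```bash
python3 - <<'E'
from h import *
F=FB; Z=Ro.from_euler("z",YE).as_matrix(); P=lambda z:S+Z@np.array([.031,0,z])
manip.move_l(P(.019),max_speed=.08); manip.dwell(.1); f0=manip.current_force(); print(f0.round(1))
z=.019; mx=0
while z>.0035:
    z-=.0007
    manip.move_l(P(z),max_speed=.02); manip.dwell(.03); g=np.mean([manip.current_force()-f0],0); f=g[2]
    e=manip.current_ee_pos(); print(round(z,4),g.round(1),round(e[2]-S[2],4),round(manip.current_time(),2))
    mx=max(mx,f)
    if f>24 or (mx>7 and f<mx-6 and z<.0065) : break
E
```

```text
[ 0.4 -0.6 -0.9]
0.0183 [-0.3  0.6 -0.1] 0.0185 23.45
0.0176 [-1.2  0.1  1. ] 0.0176 23.73
0.0169 [-0.4  1.3  1.3] 0.0169 24.02
0.0162 [-0.2  0.5  3.2] 0.0164 24.3
0.0155 [-0.9  1.5  5.9] 0.0158 24.58
0.0148 [0.  0.7 7.4] 0.0151 24.87
0.0141 [-1.   0.9  7.3] 0.0146 25.15
0.0134 [-1.7  1.4  7.1] 0.0139 25.43
0.0127 [-1.8  1.3  9.3] 0.0133 25.72
0.012 [-1.8  1.1  9.7] 0.0127 26.0
0.0113 [-1.9  0.2 11.2] 0.0121 26.28
0.0106 [-1.2  0.3  0.3] 0.0104 26.57
0.0099 [-1.   0.5  1.5] 0.0097 26.85
0.0092 [-1.3  0.3  1.4] 0.0091 27.13
0.0085 [-1.2  0.1  1.8] 0.0085 27.42
0.0078 [1.  0.1 0.6] 0.0077 27.7
0.0071 [-0.3  1.5  1.4] 0.0071 27.98
0.0064 [0.4 0.4 1.3] 0.0063 28.27
```

```bash
python3 - <<'E'
from h import *
F=FB; Z=Ro.from_euler("z",YE).as_matrix(); P=lambda z:S+Z@np.array([.031,0,z])
z=.0064; f0=np.array([0,0,-.9])
while z>.001:
    z-=.0005
    manip.move_l(P(z),max_speed=.02); manip.dwell(.06); g=manip.current_force()-f0
    print(round(z,4),g.round(1),round(manip.current_ee_pos()[2]-S[2],4),round(manip.current_time(),2))
    if g[2]>9: break
manip.move_l(P(.06),max_speed=.15)
manip.move_l(P(.12)+[-.08,.0,0.],max_speed=.2)
o=[]
for c in("side","top"):
    im,d=manip.grab_frame(c); Q=cloud(c,d); np.savez(c+"2.npz",im=im,d=d)
    L=(Q-S)@Z; m=lambda x0,x1,y0,y1:np.median(L[(L[...,0]>x0)&(L[...,0]<x1)&(L[...,1]>y0)&(L[...,1]<y1)&(L[...,2]>-.012)&(L[...,2]<.03)][:,2])
    print(c,"plate top front/mid/rear",[round(m(a,b,-.034,.034),4) for a,b in((-.058,-.034),(.01,.03),(.03,.05))],"rims",[round(m(-.05,.05,a,b),4) for a,b in((.042,.054),(-.054,-.042))])
    if c=="side": cv2.imwrite("pics/fin.png",cv2.resize(im[120:220,245:375,::-1],None,fx=5,fy=5,interpolation=2))
E
```

```text
0.0059 [-0.9 -0.7  1.9] 0.006 28.57
0.0054 [-2.5  0.   8. ] 0.0059 28.88
0.0049 [-4.3  1.9 13. ] 0.0059 29.19
side plate top front/mid/rear [np.float64(0.0072), np.float64(0.0071), np.float64(0.0067)] rims [np.float64(0.0069), np.float64(0.0072)]
top plate top front/mid/rear [np.float64(nan), np.float64(0.0041), np.float64(0.005)] rims [np.float64(0.0045), np.float64(0.0037)]
  return _methods._mean(a, axis=axis, dtype=dtype,
  ret = ret.dtype.type(ret / rcount)
```

View pics/fin.png

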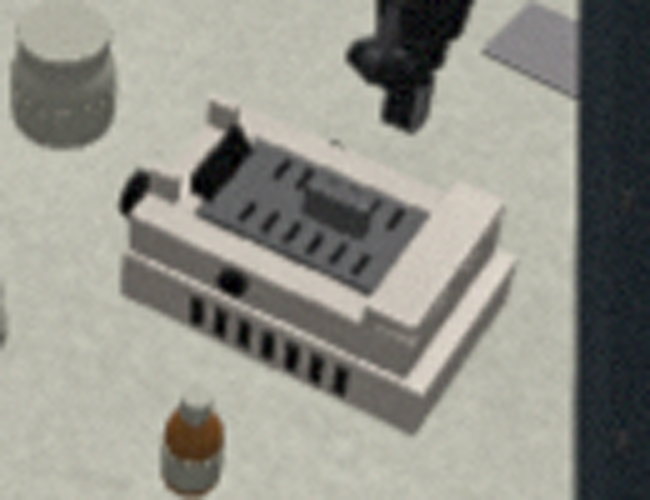

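The cover lies flat and flush with the rims, at about (310,215). To confirm the catch sprang forward, I'll compare its dark pixels before and after.

```bash
python3 - <<'E'
from h import *
Z=Ro.from_euler("z",YE).as_matrix()
for c in("top","side"):
    cen=proj(c,[S+Z@np.array([.062,0,.012])])[0].astype(int); r=[]
    for n in "02":
        im=np.load(c+n+".npz")["im"][cen[1]-12:cen[1]+13,cen[0]-16:cen[0]+17].astype(float).mean(2)
        m=np.clip((75-im)/50,0,1); v,u=np.mgrid[:25,:33]; r.append((m.sum().round(1),((m*u).sum()/m.sum()).round(2),((m*v).sum()/m.sum()).round(2)))
    print(c,r,"px shift for 4mm +x:",(proj(c,[S+Z@np.array([.066,0,.015])])-proj(c,[S+Z@np.array([.062,0,.015])]))[0].round(2))
print(manip.current_time(),manip.current_force())
E
```

```text
top [(np.float64(74.9), np.float64(14.68), np.float64(9.0)), (np.float64(109.1), np.float64(17.04), np.float64(13.23))] px shift for 4mm +x: [-0.23 -1.26]
side [(np.float64(95.9), np.float64(15.17), np.float64(11.99)), (np.float64(101.0), np.float64(16.69), np.float64(12.87))] px shift for 4mm +x: [-1.17 -0.53]
30.4583 [-0.26641902  0.04900747  0.63349101]
```

```bash
python3 - <<'E'
from h import *
Z=Ro.from_euler("z",YE).as_matrix(); P=lambda z:S+Z@np.array([.037,0,z])
manip.move_l(P(.03),max_speed=.2); manip.move_l(P(.0075),max_speed=.06); manip.dwell(.1); f0=manip.current_force()
z=.0075
while z>.003:
    z-=.0005; manip.move_l(P(z),max_speed=.02); manip.dwell(.06); g=manip.current_force()-f0
    print(round(z,4),g.round(1),round(manip.current_ee_pos()[2]-S[2],4),round(manip.current_time(),2))
    if g[2]>15: break
manip.move_l(P(.06),max_speed=.15)
manip.move_l(np.array([.35,-.16,.25]),max_speed=.3)
for c in("top","side"):
    im,d=manip.grab_frame(c); np.savez(c+"3.npz",im=im,d=d)
    a=np.load(c+"0.npz")["im"]; u,v=proj(c,[S+Z@np.array([.062,0,.012])])[0].astype(int)
    g=[cv2.resize(i[v-16:v+17,u-20:u+21,::-1],None,fx=9,fy=9,interpolation=2) for i in(a,im)]; cv2.imwrite(f"pics/c_{c}.png",np.hstack(g))
a=[cv2.imread(f"pics/c_{c}.png") for c in("top","side")]; cv2.imwrite("pics/catch.png",np.vstack(a))
print(manip.current_time())
E
```

```text
0.007 [-1.3  0.3  0.7] 0.0071 32.17
0.0065 [-1.9  0.4  0.4] 0.0065 32.48
0.006 [ 0.   1.  -0.1] 0.006 32.78
0.0055 [-2.4  0.6  5.5] 0.0059 33.09
0.005 [-4.2  2.4  9.6] 0.0059 33.4
0.0045 [-6.1  2.5 15.3] 0.0059 33.71
35.3417
```

View pics/catch.png

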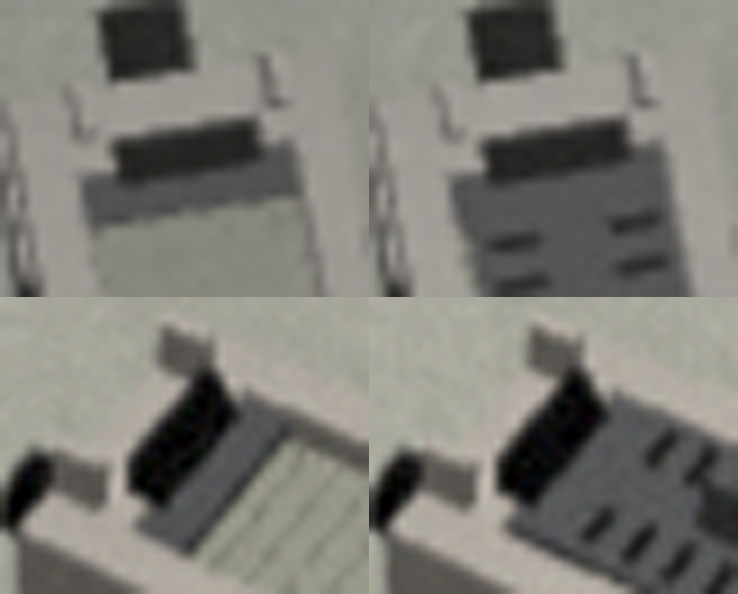

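The catch has the same outline before and after: in the top row the black bar is at (185,150) before and (555,150) after. It is fully forward over the cover's rear edge. Handing in.

```bash
python3 -c "
from bench import manip
print(manip.sign_off(),manip.current_time())"
```

```text
the job is handed in; nothing more can be done
the job is handed in; nothing more can be done
```

The grey cover is back on the extractor: its lip is fully in the slot, it lies flat, and the catch has sprung forward over its rear edge; I handed the job in at about 35 s, but sign-off returned no pass or fail verdict.

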